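# Index a bottle carousel one place and lock it

## Task

Bring the dropper bottle (the one with the long tapered tip) in front of the reader on the bottle carousel: pull the plunger knob up clear of its hole, swing the carousel one place round, and let the spring take the pin fully home in the hole there so that the carousel is locked. Never force the pin: push it no harder than a light hand would, keep the bottles standing in their pockets, and leave the other things on the bench alone.

Things in the scene. Friction and masses are not known exactly. Their poses are not given: they have to be found in the camera images.
- carousel: Fixed round white plinth, 268 mm across, 20 mm high. Origin: centre of its underside, on the vertical turning axis; z up. Its +x axis points from the axis to the reader, a grey box (60 mm wide, top 90 mm above the origin) standing 105 to 139 mm from the axis. At the start the plunger is on the opposite side, towards the robot.
- rotor (a joint): Angle (rad) of the carousel disc (aluminium, radius 92 mm, top 40 mm above the plinth's underside, five ring pockets 66 mm from the axis at 0, +-45, +-90 degrees from +x, walls 10 mm high, inner diameter 39.6 mm). 0 at the start, positive counter-clockwise from above, stops at +-0.92. An arm on it carries the plunger. Turning takes about 0.12 N m plus the drag of the pin on the ring.
- plunger (a joint): Lift (m) of the spring plunger in the arm: 0 fully down, 0.013 fully up. The spring pushes it down with 5 N at 0, 10 N at 0.013. Its steel pin (8 mm diameter, flat end) reaches 9.5 mm below the top of the index ring at 0: lifted by more than 0.0095 it is clear of a hole; let go between holes it rides on the ring and reads about 0.009 to 0.0095.
- knob (a point): Centre of the plunger's black upright knob, a cylinder of 24 mm diameter and 30 mm height (15 mm above and below this point), 113 mm from the turning axis. Plunger down, the point is 80 mm above the plinth's underside. Below the knob are 5 mm of bare pin, then a steel sleeve of 17 mm diameter on the arm. The knob can be pinched, or pushed sideways, from above.
- index_ring: Fixed flat steel track, about 30 mm wide, on the plinth under the plunger, 113 mm from the axis, its top 36.5 mm above the plinth's underside. Origin on the turning axis at the plinth's top; axes as the plinth. It holds three locking holes of 10 mm diameter: the start hole and one in a separate stop block on either side. It ends about 53 degrees from the start hole.
- start_hole (a point): Mouth of the hole where the pin is locked at the start. The next holes lie nominally 45 degrees round the axis to either side, in stop blocks (52 mm long, 0.5 mm lower than the track lapping over them) clamped by hand up to 5 degrees (10 mm) off: find them by feel. A pin left riding on the track drops in by its spring when within about 1 mm, and the carousel then stops turning.
- read_spot (a point): Reading place in front of the reader: 66 mm from the turning axis towards the reader, 40 mm above the plinth's underside (on the top of the disc).
- dropper: Amber dropper bottle with black collar and a long tapered tip, 34 mm diameter, 91 mm tall in all (amber part 42 mm high), loose in a carousel pocket one place to one side of the reader (either side). Origin: centre of its underside, z up.
- jar: Squat amber jar with a wide black lid, 34 mm diameter, 46 mm tall, loose in the pocket on the other side of the reader. Origin: centre of its underside, z up.
- vial: Amber vial with a flat black cap, 34 mm diameter, 62 mm tall, loose in the pocket that is in front of the reader at the start. Origin: centre of its underside, z up.
- slide_box: Bystander: white plastic slide box 85 x 60 x 34 mm. Origin: centre of its underside.
- tip_rack: Bystander: white pipette-tip rack 120 x 82 x 42 mm. Origin: centre of its underside.
- test_carton: Bystander: paper carton 70 x 110 x 45 mm. Origin: centre of its underside.
- beaker: Bystander: white plastic beaker, 90 mm wide, 75 mm tall. Origin: centre of its underside.
- swab_jar: Bystander: white jar with steel lid, 58 mm wide, 76 mm tall. Origin: centre of its underside.
- marker: Bystander: felt marker lying on its side, 120 mm long, 13 mm thick. Origin: centre of its underside.

How it is judged:
On the way, in this order (a step that is already met when the one before it is completed fails the run):
1. the plunger is pulled up clear of its hole (value of joint plunger above 0.0095 m), for 0.1 s.
2. the dropper bottle is at the reading place and the plunger is fully home in the hole there (horizontal distance between dropper and read_spot below 0.012 m and value of joint plunger below 0.002 m), for 0.2 s.
At the end, for the whole second after the job is handed in: The dropper bottle stands upright (within 0.2 rad) and at rest with its centre within 12 mm of the reading place, and the plunger is fully down (joint below 2 mm), so the carousel is locked (all of step 2 and angle between dropper's own z axis and vertical below 0.2 rad and linear speed of dropper below 0.02 m/s and velocity of joint rotor between -0.05 and 0.05 rad/s); the robot touches nothing.
It fails at once if the index ring is loaded by the pin or anything else with more than 22 N (contact force between index_ring and anything else above 22 N).
It fails at once if a bottle tips over or leaves its pocket (angle between any of dropper, jar, vial's own z axis and vertical above 0.4 rad or z of any of dropper, jar, vial in the frame of carousel above 0.055 m).
It fails at once if another thing on the bench is moved by more than 20 mm (distance of any of slide_box, tip_rack, test_carton, beaker, swab_jar, marker from where it was at the start of the episode above 0.02 m).
It also fails if it takes over 58 s, if anything falls off the work surface, if the arm or the gripper's body presses on something with over 40 N, if the wrist force passes 120 N, or if a joint passes its speed limit or range.

## Robot

A 7-joint arm with a two-finger parallel gripper is mounted at the origin on the work surface. World frame = base frame: x ahead of the robot, y to its left, z up, the work surface at z = 0. Lengths are in m, angles in rad, forces in N, time in s.
With the tool pointing down it reaches from about 0.425 to 0.925 m from the base axis. Payload 6.8 kg.
Tool frame: the origin (TCP) lies between the finger pads; the fingertips stand 17 mm ahead of it and the grasp point (between the pads) lies 2 mm behind it; z points along the fingers, y is the direction in which the jaws open and shut (so a half turn about z gives the same grasp; the last joint's range is limited). The gripper opens to 85 mm and grips with 20 to 120 N. Pads are 22 mm wide; open, the fingers measure 114 mm over their backs; the gripper's body (76 mm by 85 mm) begins 54 mm behind the grasp point. The pads swing forward as they close: fully open they stand 13 mm farther back than shut.
Start: joints at [-1.334, 0.477, 0.022, 1.555, -0.011, 1.109, -0.083], TCP at [0.228, 0.635, 0.248] pointing down, gripper open.
Joint ranges: [-2.96, 2.96], [-0.34, 2.1], [-1.41, 1.46], [0.24, 2.44], [-1.37, 4.51], [0.17, 1.92], [-2.96, 2.96]. Speed limits (rad/s): [2.39, 2.39, 3.14, 3.14, 3.14, 3.14, 3.14].

## Interface

Orientations are given as a unit quaternion [w, x, y, z].
In Python, from station import bot gives the robot as it stands. The module is installed in compiled form; this text tells all that it offers.
- The arm moves only by the tool carry_out, never from a script. Its argument "moves" is a list of rows, each a list of 3 entries, a list of its own where there are three numbers: the turn, a rotation vector about the tool's x, y, z in degrees, then the shift along the tool's x, y, z in cm, then the finger opening in cm, from 0 to 8.54. A call has 1 to 5 rows; each row is the pose to reach, as a shift and turn from the pose commanded when the call began, along the tool's axes at that moment; what a row does not reach only later rows make up. A row lasts 1/8 s, in which the tool goes at most 62.5 mm and 10.7 degrees, less where a joint would pass 70% of its speed; a pose out of reach is approached as far as the arm can. A call with a gripper value outside its range is refused whole. The fingers move at their own pace and stop on an object; "newtons" is the grip in N (left out, the last holds). Time passes only in rows, so rows that repeat a pose let the fingers close. It gives the time, the measured TCP pose, the force and the opening at its end, in the units of the state.
- bot.get_obs(): the state, without advancing time (a new reading comes with each control period).
- bot.read_camera(name): name is "side" or "top" or "wrist"; returns the picture (420x560x3 uint8, red, green, blue); there is no depth.
- bot.camera_info(name): a dict with "vertical_fov" (degrees; the focal length in pixels is half the picture's height over the tangent of half this angle, whatever the lens; pixels are square), "cx", "cy" (the principal point, pixels), "position" and "attitude" of the camera in the world. Camera axes: x right, y up, looking along -z (the intrinsics and any distortion apply to the point x, -y, -z); pixel columns grow to the right and rows downward; lengths in m; the calibration is good to about 2 mm. A picture is of the moment at which its call begins: read the wrist's pose just before it. camera_info takes no time and is no camera call; for the wrist camera it gives the pose at the moment of the call.
- bot.hand_in(): hands the job in, once; it reports no verdict.
Trained networks look in the newest picture that a camera, given by its name, has taken for a name from the list of things; names that differ only in an ending like _2 or _b are one class to them, and where a whole thing is asked for, a point or a joint stands for the part that bears it (a point fixed in the world has none). Each returns a list of dicts, best first, with "score" (0 to 1); they miss things now and then, are a little off and sometimes report something else, mostly with a low value. They report only what shows in the picture. A call takes as long as a camera call.
- bot.silhouettes(label, camera): "region" (420x560 bool, what is visible of it) and "location" ([column, row] in pixels, amid what is visible of it).
The state is a dict: "t": time; "q": joint angles; "joint_vel": joint speeds; "joint_torque": joint torques, N m; "eef_pos": TCP position; "tool_rot": TCP orientation; "contact_force": force on the tool from outside, world axes, zero at the start; "torque": the same for the moment, N m; "gripper_width": opening from 0.0 (shut) to 1.0 (fully open).
Only numpy, scipy, OpenCV 4.12 (cv2) and the standard library are available. Lean on these libraries where they do the work, as an engineer would, in place of code of your own. Each camera call takes 0.05 s, during which the arm holds its last target. There are 200 camera calls.

## Working session

There is one attempt and no reset: what is moved stays moved. The work goes in short steps, Python scripts to look and compute and a tool call to move; the robot and the scene stay as the last step left them, time stands still between calls to the robot, and variables do not carry over. Pictures are saved under pics/ and viewed, about 8 in all and at most 12, crops included, and the job is handed in when it is done.

Besides the shell and the picture viewer there is one more tool, called after "Emit:" in YAML: its name, and indented under it one key for each argument. carry_out: Moves the arm, as the interface text tells. Its arguments: {"type":"object","properties":{"moves":{"type":"array"},"newtons":{"type":"number"}},"required":["moves"]}

```bash
mkdir -p pics; cat > h.py <<'E'
import numpy as np, cv2
from station import bot
from scipy.spatial.transform import Rotation as R
def snap(c,f):
    im=bot.read_camera(c); cv2.imwrite('pics/'+f,im[:,:,::-1].copy()); return im
def Rq(q): return R.from_quat([q[1],q[2],q[3],q[0]])
E
python3 - <<'E'
from h import *
o=bot.get_obs(); print(o)
for c in('top','side','wrist'): print(c,bot.camera_info(c))
a=snap('top','top0.png');b=snap('side','side0.png')
for c in('top','side'):
  for l in('knob','dropper','jar','vial','carousel','rotor','index_ring'):
    print(c,l,[(round(r['score'],2),np.round(r['location'],1),int(r['region'].sum())) for r in bot.silhouettes(l,c)[:2]])
E
```

```text
{'t': 0.0, 'q': array([-1.33410859,  0.47780057,  0.0223225 ,  1.55645528, -0.0114853 ,
        1.10929157, -0.08306676]), 'joint_vel': array([-0.00155426,  0.00105585,  0.00013905,  0.00022354, -0.00126793,
        0.00119692, -0.00143676]), 'joint_torque': array([ 6.27164500e-04, -5.96463668e+01,  1.60892006e+00, -2.81177455e+01,
        1.25754270e-02,  9.45061678e-03, -6.17493470e-06]), 'eef_pos': array([0.22796394, 0.63474387, 0.24732342]), 'tool_rot': array([-8.66843026e-05,  1.71503380e-01,  9.85183108e-01, -9.09249595e-04]), 'contact_force': array([-0.37839787, -0.58477496, -0.43553413]), 'torque': array([0.02484444, 0.06679983, 0.02981516]), 'gripper_width': 0.9971604091019689}
top {'vertical_fov': 54.08182516920717, 'cx': 276.28202626771537, 'cy': 210.36341298833077, 'position': array([ 0.37723333, -0.01835866,  1.22954883]), 'attitude': array([ 0.71012692,  0.0375915 , -0.02673761, -0.70256084])}
side {'vertical_fov': 46.894725587707214, 'cx': 282.65063194829577, 'cy': 211.71737430634394, 'position': array([0.2692388 , 0.93185199, 0.99974384]), 'attitude': array([-0.093197
[... 246 characters left out ...]
229,  0.56784842])}
top knob [(0.48, array([295.3, 220.1]), 58)]
top dropper [(0.44, array([271.7, 167.4]), 116)]
top jar [(0.59, array([301.5, 165.7]), 121)]
top vial [(0.69, array([290.5, 156.8]), 141)]
top carousel [(0.97, array([289.9, 179.3]), 5204), (0.74, array([305.3, 215.3]), 747)]
top rotor [(0.57, array([291.4, 187.9]), 2789)]
top index_ring [(0.86, array([287.5, 218.9]), 645)]
side knob []
side dropper [(0.66, array([230.6, 216.3]), 269)]
side jar [(0.7, array([235.9, 197.2]), 134)]
side vial [(0.59, array([223.7, 204.2]), 103)]
side carousel [(0.82, array([251.6, 227.7]), 4472)]
side rotor [(0.73, array([256.5, 219.7]), 2198)]
side index_ring [(0.63, array([279.9, 227.3]), 574)]
```

```bash
cat >> h.py <<'E'
def cam(c):
    i=bot.camera_info(c); f=210/np.tan(np.radians(i['vertical_fov'])/2); return i,f
def ray(c,px,i=None):
    i,f=cam(c) if i is None else i
    d=np.array([(px[0]-i['cx'])/f,-(px[1]-i['cy'])/f,-1]); return i['position'],Rq(i['attitude']).apply(d)
def atz(c,px,z,i=None):
    p,d=ray(c,px,i); return p+d*(z-p[2])/d[2]
def proj(c,P,i=None):
    i,f=cam(c) if i is None else i
    v=Rq(i['attitude']).inv().apply(np.array(P)-i['position']); return np.array([i['cx']+f*v[...,0]/-v[...,2],i['cy']-f*v[...,1]/-v[...,2]]).T
E
python3 - <<'E'
from h import *
a=cv2.imread('pics/top0.png');b=cv2.imread('pics/side0.png')
A=cv2.resize(a[110:250,220:360],(400,400),interpolation=cv2.INTER_CUBIC)
B=cv2.resize(b[150:290,190:330],(400,400),interpolation=cv2.INTER_CUBIC)
t=np.hstack([A,B]);
cv2.imwrite('pics/v1.png',t)
print('knob',atz('top',(295.3,220.1),.095),'drop',atz('top',(271.7,167.4),.1),'vial',atz('top',(290.5,156.8),.1),'jar',atz('top',(301.5,165.7),.08),'car',atz('top',(290,179),.03))
E
```

```text
knob [ 0.4542135  -0.05316316  0.095     ] drop [0.60021131 0.01371315 0.1       ] vial [ 0.63062426 -0.03836021  0.1       ] jar [ 0.60975273 -0.07005864  0.08      ] car [ 0.57982845 -0.03867506  0.03      ]
```

View pics/v1.png

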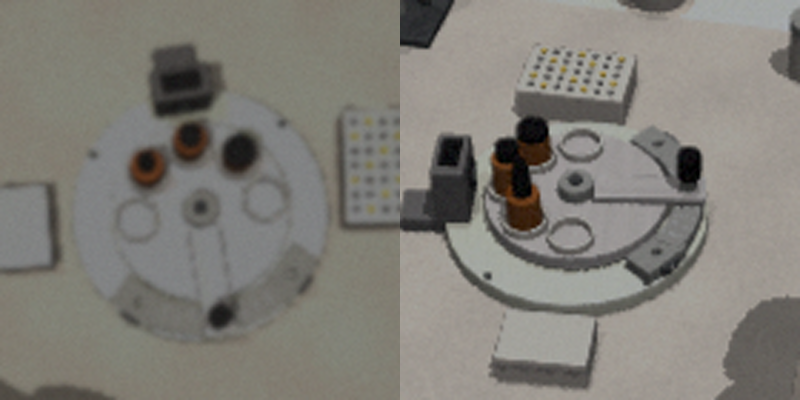

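View pics/top0.png

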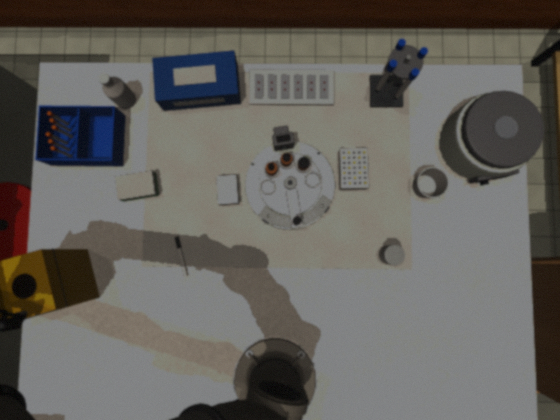

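Emit:
carry_out:
  moves:
    - [[0,0,0],[-6,-3,0],6]
    - [[0,0,0],[-12,-7,0],6]
    - [[0,0,0],[-17,-11,0],6]
    - [[0,0,0],[-22,-15,0],6]
    - [[0,0,0],[-26,-19,0],6]

```text
t: 1.42
eef_pos: [0.4048, 0.3768, 0.2487]
tool_rot: [0.0, 0.172, 0.985, 0.0]
contact_force: [1.2, 1.4, 0.0]
gripper_width: 0.701
```

Emit:
carry_out:
  moves:
    - [[0,0,0],[-3,-5.3,0],6]
    - [[0,0,0],[-6,-10.6,0],6]
    - [[0,0,0],[-9,-16,0],6]
    - [[0,0,0],[-12,-21,0],6]
    - [[0,0,0],[-15,-26,0],6]

```text
t: 2.05
eef_pos: [0.4571, 0.0813, 0.2487]
tool_rot: [0.0, 0.172, 0.985, 0.0]
contact_force: [0.5, 0.9, -0.2]
gripper_width: 0.702
```

Emit:
carry_out:
  moves:
    - [[0,0,0],[-2,-4,0],6]
    - [[0,0,0],[-3.2,-6.5,0],6]
    - [[0,0,0],[-3.2,-6.5,0],6]

```text
t: 2.42
eef_pos: [0.4652, 0.0089, 0.2486]
tool_rot: [0.0, 0.174, 0.985, -0.0]
contact_force: [0.2, -0.2, -0.1]
gripper_width: 0.702
```

```bash
python3 - <<'E'
from h import *
o=bot.get_obs(); i=cam('wrist'); print(o['t'],o['eef_pos'],o['contact_force'],i[0]['position'],i[0]['attitude'])
snap('wrist','w1.png')
import pickle; pickle.dump(i,open('w1.pkl','wb'))
for l in('knob','dropper','vial','jar','carousel','rotor','index_ring'):
    print(l,[(round(r['score'],2),np.round(r['location'],1),int(r['region'].sum())) for r in bot.silhouettes(l,'wrist')[:2]])
E
```

```text
2.425 [0.46515616 0.00890544 0.24859184] [ 0.15050905 -0.20890458 -0.06789966] [0.38529525 0.03661094 0.37415685] [ 0.80782221 -0.13529173 -0.0945765   0.56583982]
knob [(0.94, array([213.2, 209.7]), 665)]
dropper [(0.68, array([327.9, 303.4]), 1265), (0.23, array([300.1, 329.5]), 1231)]
vial [(0.84, array([301.8, 330.4]), 1259)]
jar [(0.74, array([255.7, 332.4]), 1097)]
carousel [(0.38, array([144.5, 307.4]), 1504)]
rotor [(0.78, array([267.2, 254. ]), 13720), (0.55, array([408.5, 205.8]), 4236)]
index_ring [(0.86, array([243.8, 194.9]), 4416)]
```

View pics/w1.png

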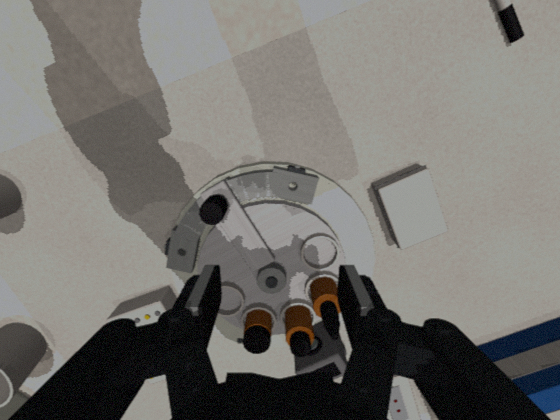

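```bash
python3 - <<'E'
from h import *
import pickle; i=pickle.load(open('w1.pkl','rb'))
im=cv2.imread('pics/w1.png')
h=atz('wrist',(292.5,185.5),.036,i);h2=atz('wrist',(181,252.5),.036,i);k=atz('wrist',(213.2,209.7),.082,i);a=atz('wrist',(271,281),.045,i)
for n,p in(('holeL',h),('holeR',h2),('knob',k),('axis',a)): print(n,p,'r',np.linalg.norm((p-a)[:2]),'ang',np.degrees(np.arctan2(*(p-a)[1::-1])))
print(bot.camera_info('wrist').keys())
cv2.imwrite('pics/v2.png',cv2.resize(im[140:320,140:380],None,fx=3.3,fy=3.3,interpolation=cv2.INTER_CUBIC))
E
```

```text
holeL [0.46939321 0.02221547 0.036     ] r 0.12112013340062175 ang 148.03205487894851
holeR [ 0.50224557 -0.13353405  0.036     ] r 0.11524190790164918 ang -127.33999596796617
knob [ 0.45430037 -0.05898697  0.082     ] r 0.11907519628276815 ang -171.7550496335324
axis [ 0.5721448  -0.04191094  0.045     ] r 0.0 ang 0.0
dict_keys(['vertical_fov', 'cx', 'cy', 'position', 'attitude'])
```

View pics/v2.png

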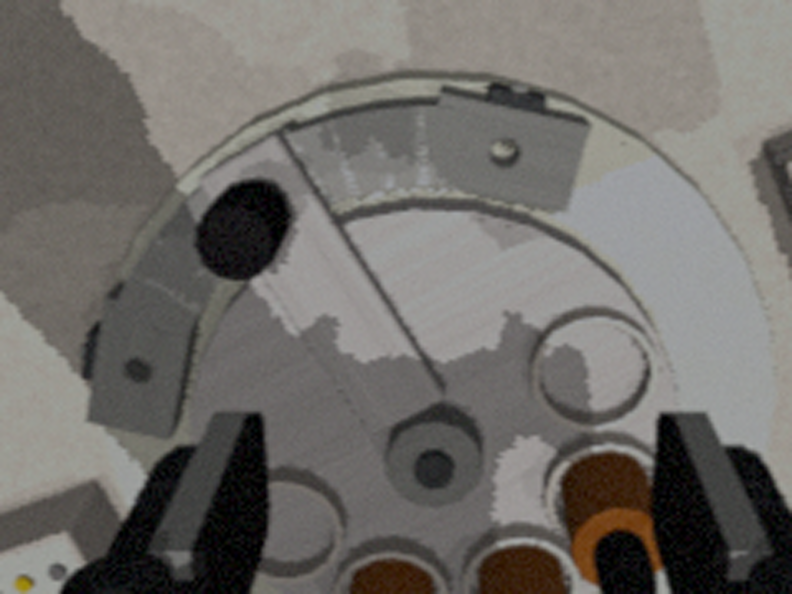

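Emit:
carry_out:
  moves:
    - [[0,0,-10],[-0.5,-2.5,2],6]
    - [[0,0,-20],[-1.0,-5,5],6]
    - [[0,0,-30],[-1.3,-6.8,8],6]
    - [[0,0,-30.3],[-1.3,-6.8,9.5],6]
    - [[0,0,-30.3],[-1.3,-6.8,9.5],6]

```text
t: 3.45
eef_pos: [0.4541, -0.0563, 0.1527]
tool_rot: [-0.001, -0.091, 0.996, 0.0]
contact_force: [0.3, 0.3, -0.4]
gripper_width: 0.699
```

```bash
python3 - <<'E'
from h import *
o=bot.get_obs(); i=cam('wrist'); print(o['t'],o['eef_pos'],o['tool_rot'],o['q'][6],o['contact_force'],i[0]['position'],i[0]['attitude'])
im=snap('wrist','w2.png')
import pickle; pickle.dump(i,open('w2.pkl','wb'))
for l in('knob',):
    for r in bot.silhouettes(l,'wrist')[:1]: print(l,r['score'],r['location'],atz('wrist',r['location'],.08,i))
print(proj('wrist',np.array([[.4694,.0222,.036],[.5022,-.1335,.036],[.4543,-.059,.095],[.4543,-.059,.065],o['eef_pos']]),i))
E
```

```text
3.45 [ 0.45409196 -0.05634814  0.15274859] [-8.44239806e-04 -9.05313482e-02  9.95893241e-01  1.24359248e-04] 1.863787885414875 [ 0.34112989  0.26189525 -0.40842531] [ 0.37083378 -0.07239777  0.27851375] [ 0.63129623 -0.10488718 -0.12581077  0.75804709]
knob 0.93 [277.5, 239.1] [ 0.45713305 -0.05762306  0.08      ]
[[365.49662879 246.60490928]
 [183.101425   250.84957725]
 [276.10148525 244.10926248]
 [276.46539641 227.2670415 ]
 [280.53927989 295.42320885]]
```

View pics/w2.png

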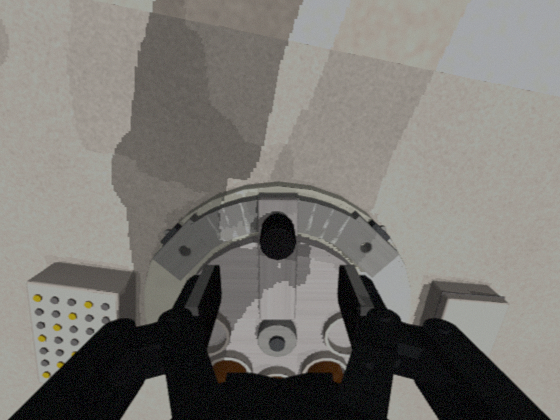

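Emit:
carry_out:
  moves:
    - [[0,0,0],[0,-0.23,3],5]
    - [[0,0,0],[0,-0.23,5.5],5]
    - [[0,0,0],[0,-0.23,6.7],5]
    - [[0,0,0],[0,-0.23,6.7],3.5]
    - [[0,0,0],[0,-0.23,6.7],3.5]
  newtons: 40

```text
t: 4.18
eef_pos: [0.4555, -0.0593, 0.0872]
tool_rot: [0.001, -0.092, 0.996, 0.0]
contact_force: [0.2, 0.2, 0.3]
gripper_width: 0.41
```

Emit:
carry_out:
  moves:
    - [[0,0,0],[0,0,0],2.8]
    - [[0,0,0],[0,0,0],2.3]
    - [[0,0,0],[0,0,0],2.0]
    - [[0,0,0],[0,0,0],2.0]

```text
t: 4.68
eef_pos: [0.4552, -0.0586, 0.0872]
tool_rot: [0.001, -0.092, 0.996, 0.001]
contact_force: [-1.3, 3.3, 8.0]
gripper_width: 0.269
```

Emit:
carry_out:
  moves:
    - [[0,0,0],[0,0,-0.3],2.0]
    - [[0,0,0],[0,0,-0.6],2.0]
    - [[0,0,0],[0,0,-0.9],2.0]
    - [[0,0,0],[0,0,-1.15],2.0]
    - [[0,0,0],[0,0,-1.15],2.0]

```text
t: 5.3
eef_pos: [0.4552, -0.0593, 0.0979]
tool_rot: [0.001, -0.092, 0.996, -0.0]
contact_force: [4.0, 2.5, -9.5]
gripper_width: 0.266
```

Emit:
carry_out:
  moves:
    - [[0,0,0],[0,0,-0.07],2.0]
    - [[0,0,3],[-0.015,0.59,-0.07],2.0]
    - [[0,0,7],[-0.084,1.37,-0.07],2.0]
    - [[0,0,11],[-0.207,2.147,-0.07],2.0]
    - [[0,0,15],[-0.383,2.912,-0.07],2.0]

```text
t: 5.92
eef_pos: [0.4534, -0.0303, 0.0984]
tool_rot: [0.0, 0.04, 0.999, -0.0]
contact_force: [4.9, 0.4, -9.2]
gripper_width: 0.263
```

Emit:
carry_out:
  moves:
    - [[0,0,5],[-0.043,0.98,0],2.0]
    - [[0,0,10],[-0.171,1.954,0],2.0]
    - [[0,0,15],[-0.383,2.912,0],2.0]
    - [[0,0,20],[-0.678,3.848,0],2.0]
    - [[0,0,24],[-0.973,4.576,0],2.0]

```text
t: 6.55
eef_pos: [0.4662, 0.0145, 0.0982]
tool_rot: [-0.0, 0.247, 0.969, -0.001]
contact_force: [2.1, 0.8, -9.8]
gripper_width: 0.266
```

Emit:
carry_out:
  moves:
    - [[0,0,0],[0,0,0],2.0]

```text
t: 6.68
eef_pos: [0.4663, 0.0148, 0.0982]
tool_rot: [-0.0, 0.245, 0.97, -0.0]
contact_force: [3.3, 2.6, -9.8]
gripper_width: 0.269
```

```bash
python3 - <<'E'
from h import *
o=bot.get_obs(); i=cam('wrist'); print(o['t'],o['eef_pos'],o['tool_rot'],o['q'],o['contact_force'])
snap('wrist','w3.png')
v=o['eef_pos'][:2]-[.5643,-.0391]; print(np.hypot(*v),np.degrees(np.arctan2(v[1],v[0])))
for r in bot.silhouettes('knob','wrist')[:1]: print(r['score'],r['location'],atz('wrist',r['location'],.091,i))
print(proj('wrist',np.array([[.4694,.0222,.036],o['eef_pos']]),i))
im=cv2.imread('pics/w3.png');cv2.imwrite('pics/v3.png',cv2.resize(im[150:400,120:440],None,fx=2.4,fy=2.4,interpolation=cv2.INTER_CUBIC))
E
```

```text
6.675 [0.46633063 0.01481788 0.09821719] [-9.62894376e-05  2.44998295e-01  9.69523440e-01 -3.55811399e-04] [-0.5459657   0.38946275  0.45986672  2.19275931 -0.29429419  0.61742815
  1.20179496] [ 3.34800334  2.63262357 -9.75056527]
0.11182635829920329 151.17361770543988
0.59 [274.1, 290.5] [0.46701752 0.0100974  0.091     ]
[[293.01530016 239.28653398]
 [281.84623351 293.91194563]]
```

View pics/v3.png

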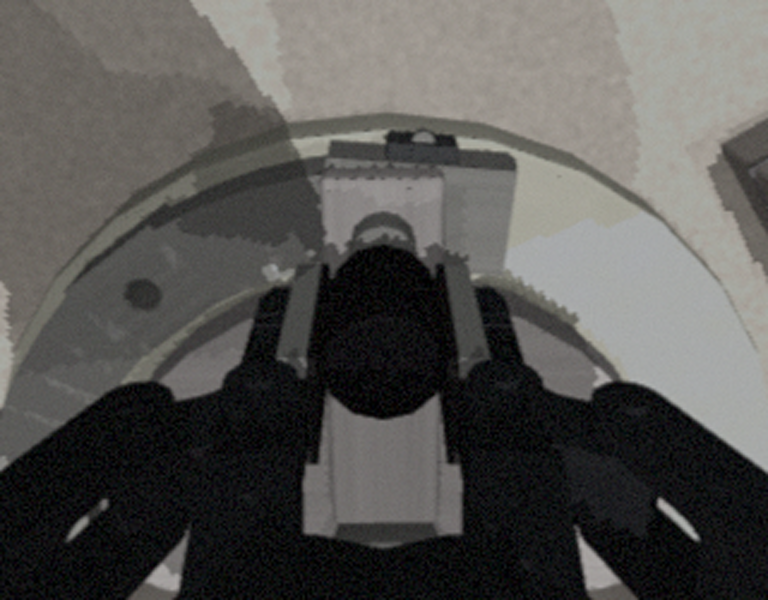

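Emit:
carry_out:
  moves:
    - [[0,0,0],[0,0,0.05],2.0]
    - [[0,0,0],[0,0,0.1],2.0]
    - [[0,0,0],[0,0,0.1],2.0]

```text
t: 7.15
eef_pos: [0.4662, 0.0145, 0.0974]
tool_rot: [-0.0, 0.246, 0.969, -0.0]
contact_force: [1.3, 2.5, -8.9]
gripper_width: 0.263
```

Emit:
carry_out:
  moves:
    - [[0,0,0],[0,0,0.04],2.0]
    - [[0,0,0],[0,0,0.08],2.0]
    - [[0,0,0],[0,0,0.08],2.0]

```text
t: 7.52
eef_pos: [0.4662, 0.0145, 0.0966]
tool_rot: [-0.0, 0.246, 0.969, -0.0]
contact_force: [1.8, 1.6, -8.4]
gripper_width: 0.266
```

Emit:
carry_out:
  moves:
    - [[0,0,0],[0,0,0.03],2.0]
    - [[0,0,0],[0,0,0.06],2.0]
    - [[0,0,0],[0,0,0.06],2.0]

```text
t: 7.9
eef_pos: [0.4663, 0.0146, 0.0963]
tool_rot: [-0.0, 0.246, 0.969, 0.0]
contact_force: [-0.5, 1.4, -2.7]
gripper_width: 0.267
```

Emit:
carry_out:
  moves:
    - [[0,0,0],[0,0,0],2.6]
    - [[0,0,0],[0,0,0],2.6]
    - [[0,0,0.7],[0,0.13,0],2.6]
    - [[0,0,1.2],[-0.002,0.24,0],2.6]
    - [[0,0,1.8],[-0.005,0.35,0],2.6]
  newtons: 20

```text
t: 8.52
eef_pos: [0.4676, 0.0158, 0.0962]
tool_rot: [-0.0, 0.262, 0.965, -0.001]
contact_force: [-2.9, -9.4, 6.5]
gripper_width: 0.304
```

Emit:
carry_out:
  moves:
    - [[0,0,0],[0,0,0],2.6]
    - [[0,0,0],[0,0,0],2.6]

```text
t: 8.78
eef_pos: [0.4675, 0.0157, 0.0962]
tool_rot: [-0.0, 0.262, 0.965, -0.001]
contact_force: [-2.6, -7.1, 4.1]
gripper_width: 0.302
```

```bash
python3 - <<'E'
from h import *
o=bot.get_obs(); i=cam('wrist'); print(o['t'],o['eef_pos'],o['gripper_width'],o['contact_force'],o['torque'])
snap('wrist','w4.png')
for r in bot.silhouettes('knob','wrist')[:1]: print(r['score'],r['location'],r['region'].sum())
A=cv2.imread('pics/w3.png');B=cv2.imread('pics/w4.png')
print([proj('wrist',np.array([.5643,-.0391,0])+np.array([.113*np.cos(t),.113*np.sin(t),z]),i).round(1).tolist() for t in np.radians([147.1,150]) for z in(.095,.1045)])
cv2.imwrite('pics/v4.png',np.hstack([cv2.resize(q[210:360,190:370],None,fx=2.2,fy=2.2,interpolation=cv2.INTER_CUBIC) for q in(A,B)]))
E
```

```text
8.775 [0.4675128  0.01568816 0.09616659] 0.3020306843937549 [-2.59241228 -7.14434281  4.05234066] [-1.59366027  0.54563999  0.05557584]
0.77 [275.6, 288.1] 3146
[[295.7, 289.4], [296.8, 301.3], [283.8, 289.2], [284.1, 301.0]]
```

View pics/v4.png

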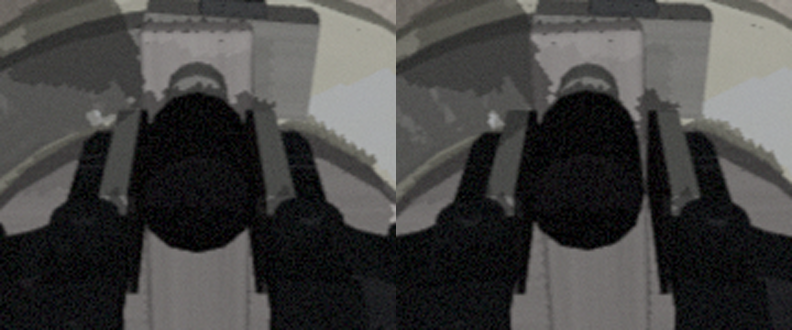

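Emit:
carry_out:
  moves:
    - [[0,0,0],[0,0,-0.05],2.6]
    - [[0,0,0.2],[0,0.04,-0.05],2.6]

```text
t: 9.12
eef_pos: [0.4679, 0.0168, 0.0964]
tool_rot: [-0.0, 0.263, 0.965, -0.001]
contact_force: [-0.2, -5.3, -0.6]
gripper_width: 0.305
```

Emit:
carry_out:
  moves:
    - [[0,0,0.2],[0,0.04,0],2.6]
    - [[0,0,0.4],[0,0.08,0],2.6]
    - [[0,0,0.6],[0,0.12,0],2.6]
    - [[0,0,0.6],[0,0.12,0],2.6]

```text
t: 9.62
eef_pos: [0.4685, 0.018, 0.0964]
tool_rot: [-0.0, 0.268, 0.963, -0.001]
contact_force: [-0.8, -5.8, 0.0]
gripper_width: 0.303
```

Emit:
carry_out:
  moves:
    - [[0,0,0.2],[0,0.04,0],2.6]
    - [[0,0,0.4],[0,0.08,0],2.6]
    - [[0,0,0.6],[0,0.12,0],2.6]
    - [[0,0,0.8],[0,0.16,0],2.6]
    - [[0,0,1.0],[0,0.2,0],2.6]

```text
t: 10.25
eef_pos: [0.4696, 0.0199, 0.0964]
tool_rot: [-0.0, 0.277, 0.961, -0.001]
contact_force: [-1.1, -4.6, -1.2]
gripper_width: 0.303
```

Emit:
carry_out:
  moves:
    - [[0,0,0.2],[0,0.04,0],2.6]
    - [[0,0,0.4],[0,0.08,0],2.6]
    - [[0,0,0.6],[0,0.12,0],2.6]
    - [[0,0,0.8],[0,0.16,0],2.6]

```text
t: 10.75
eef_pos: [0.4705, 0.0223, 0.0964]
tool_rot: [-0.0, 0.283, 0.959, -0.0]
contact_force: [-0.9, -3.6, -3.2]
gripper_width: 0.304
```

Emit:
carry_out:
  moves:
    - [[0,0,0.15],[0,0.03,0],2.6]
    - [[0,0,0.3],[0,0.06,0],2.6]
    - [[0,0,0.3],[0,0.06,0],2.6]

```text
t: 11.12
eef_pos: [0.4715, 0.0234, 0.0968]
tool_rot: [0.0, 0.285, 0.959, 0.0]
contact_force: [-0.8, -1.1, -0.1]
gripper_width: 0.299
```

```bash
python3 - <<'E'
from h import *
o=bot.get_obs(); i=cam('wrist'); print(o['t'],o['eef_pos'],o['gripper_width'],o['contact_force'])
snap('wrist','w5.png')
for r in bot.silhouettes('knob','wrist')[:1]: print(r['score'],r['location'],r['region'].sum())
E
```

```text
11.125 [0.47151767 0.02340428 0.09679351] 0.2994288716527807 [-0.7642198  -1.074838   -0.06469161]
0.79 [274.4, 280.1] 2734
```

```bash
python3 - <<'E'
import cv2,numpy as np
A=cv2.imread('pics/w4.png');B=cv2.imread('pics/w5.png')
cv2.imwrite('pics/v5.png',np.hstack([cv2.resize(q[210:360,190:370],None,fx=2.2,fy=2.2,interpolation=cv2.INTER_CUBIC) for q in(A,B)]))
E
```

```text
(no output)
```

View pics/v5.png

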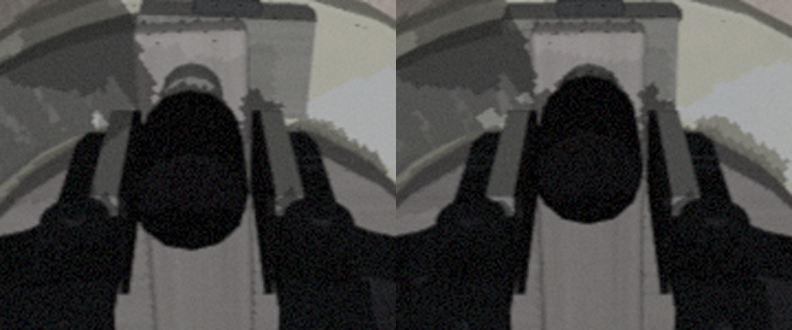

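Emit:
carry_out:
  moves:
    - [[0,0,0],[0,0,0],3.2]
    - [[0,0,0],[0,0,0],4.5]
    - [[0,0,0],[0,0,-1.5],4.5]
    - [[0,0,0],[0,0,-4],4.5]
    - [[0,0,0],[0,0,-7],5]

```text
t: 11.85
eef_pos: [0.471, 0.0225, 0.168]
tool_rot: [-0.0, 0.286, 0.958, -0.0]
contact_force: [1.1, 0.1, 0.4]
gripper_width: 0.591
```

Emit:
carry_out:
  moves:
    - [[0,0,0],[0,0,-3],6]
    - [[0,0,0],[2,0,-4],6]
    - [[0,0,0],[2,0,-4],6]

```text
t: 12.22
eef_pos: [0.4542, 0.0343, 0.2079]
tool_rot: [0.001, 0.285, 0.959, 0.001]
contact_force: [-0.1, -0.1, 0.5]
gripper_width: 0.7
```

```bash
python3 - <<'E'
from h import *
o=bot.get_obs(); i=cam('wrist'); print(o['t'],o['eef_pos'],o['gripper_width'],o['contact_force'])
A=snap('wrist','w6.png')
for l in('knob','dropper','vial','jar'):
  for r in bot.silhouettes(l,'wrist')[:2]: print(l,round(r['score'],2),r['location'],r['region'].sum(), atz('wrist',r['location'],.08,i))
  if l=='knob': pk=r
B=snap('top','top6.png')
for l in('knob','dropper','vial','jar'):
  for r in bot.silhouettes(l,'top')[:1]: print('top',l,round(r['score'],2),r['location'],atz('top',r['location'],.08))
S=snap('side','side6.png')
th=np.radians(190.3-180); ax=np.array([.5643,-.0391]);print('readspot',ax+.066*np.array([np.cos(th),np.sin(th)]))
# predicted knob silhouettes at lift 0 / 9mm
for L in(0,.002,.0093):
  t=np.radians(147.1);c=ax+.113*np.array([np.cos(t),np.sin(t)])
  a=np.linspace(0,6.283,60)
  P=np.vstack([np.c_[c[0]+.012*np.cos(a),c[1]+.012*np.sin(a),np.full(60,z+L)] for z in(.065,.095)])
  h=cv2.convexHull(proj('wrist',P,i).astype(np.float32)); M=cv2.moments(h); print(L,M['m10']/M['m00'],M['m01']/M['m00'],M['m00'],h[:,0,1].min(),h[:,0,1].max())
ys,xs=np.nonzero(pk['region']);print('obs rows',ys.min(),ys.max(),'cols',xs.min(),xs.max())
crop=lambda q,y,x,s:cv2.resize(cv2.cvtColor(q,cv2.COLOR_RGB2BGR)[y:y+s,x:x+s],(400,400),interpolation=cv2.INTER_CUBIC)
cv2.imwrite('pics/v6.png',np.hstack([crop(A,130,150,270),crop(S,150,190,140)]))
E
```

```text
12.225 [0.45421864 0.03426788 0.20790938] 0.7001761908242516 [-0.13286361 -0.10236047  0.45158297]
knob 0.82 [275.3, 233.3] 800 [0.47089501 0.01816914 0.08      ]
dropper 0.8 [320.7, 355.3] 1103 [ 0.61199086 -0.01776248  0.08      ]
vial 0.71 [216.7, 231.2] 4087 [ 0.44059092 -0.02459019  0.08      ]
jar 0.92 [234.9, 355.7] 1141 [ 0.56345498 -0.09296095  0.08      ]
top vial 0.68 [306.5, 160.8] [ 0.62395594 -0.08413536  0.08      ]
readspot [ 0.62923641 -0.02729905]
0 278.24120383827034 230.71928005230092 873.5077775940299 211.56279 249.24652
0.002 278.2412717545101 231.58889782954498 887.6937628902961 212.26332 250.275
0.0093 278.24153568946895 234.86989399119582 942.4594567655586 214.90204 254.15875
obs rows 214 249 cols 264 291
```

View pics/v6.png

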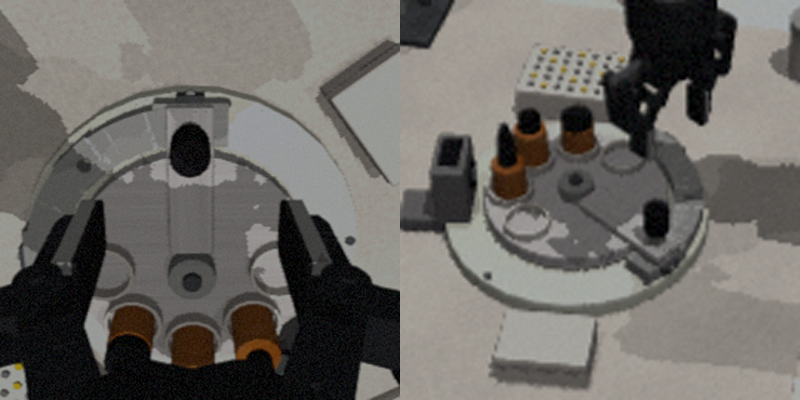

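```bash
python3 - <<'E'
from h import *
import pickle
ax=np.array([.5643,-.0391])
def hull(c,i,L,az):
  t=np.radians(az);o=ax+.113*np.array([np.cos(t),np.sin(t)]);a=np.linspace(0,6.283,60)
  P=np.vstack([np.c_[o[0]+.012*np.cos(a),o[1]+.012*np.sin(a),np.full(60,z+L)] for z in(.065,.095)])
  h=cv2.convexHull(proj(c,P,i).astype(np.float32));M=cv2.moments(h);return (np.array([M['m10'],M['m01']])/M['m00']).round(1),round(M['m00']),h[:,0].min(0).round(1),h[:,0].max(0).round(1)
def obs(f,c):
  g=cv2.cvtColor(cv2.imread(f),cv2.COLOR_BGR2GRAY);n,l,s,m=cv2.connectedComponentsWithStats((g<45).astype(np.uint8))
  k=min(range(1,n),key=lambda k:np.hypot(*(m[k]-c))+(1e3 if s[k,4]<40 else 0));return m[k].round(1),s[k]
for n,f,c,az,i in(('w1','w1','wrist',190.3,pickle.load(open('w1.pkl','rb'))),('w2','w2','wrist',190.3,pickle.load(open('w2.pkl','rb'))),('w6','w6','wrist',147.1,cam('wrist')),('s0','side0','side',190.3,None),('s6','side6','side',147.1,None)):
  p=[hull(c,i,L,az) for L in(0,.0093)];print(n,*p,'OBS',*obs(f'pics/{f}.png',p[0][0]))
E
```

```text
w1 (array([212.3, 208.8]), 691, array([197.2, 192.7], dtype=float32), array([227.1, 224.6], dtype=float32)) (array([210.3, 211.8]), 739, array([194.7, 195.2], dtype=float32), array([225.7, 228.1], dtype=float32)) OBS [213.3 209.3] [199 195  29  30 623]
w2 (array([276.1, 235.2]), 1433, array([257.6, 210.5], dtype=float32), array([294.3, 258.9], dtype=float32)) (array([276. , 240.7]), 1580, array([256.7, 214.7], dtype=float32), array([295. , 265.6], dtype=float32)) OBS [277.3 236.4] [ 259  213   37   47 1345]
w6 (array([279.4, 230.9]), 884, array([265.1, 211.6], dtype=float32), array([293.7, 249.5], dtype=float32)) (array([279.4, 235.1]), 954, array([264.6, 215. ], dtype=float32), array([294.2, 254.5], dtype=float32)) OBS [277.8 231.3] [264 213  28  37 782]
s0 (array([291. , 206.8]), 105, array([286.7, 200. ], dtype=float32), array([295.3, 213.6], dtype=float32)) (array([291. , 204.4]), 106, array([286.7, 197.6], dtype=float32), array([295.4, 211.2], dtype=float32)) OBS [290.6 207.8] [287 202   8  13  93]
s6 (array([279.3, 225.9]), 114, array([274.8, 218.9], dtype=float32), array([283.7, 233. ], dtype=float32)) (array([279.3, 223.5]), 115, array([274.7, 216.4], dtype=float32), array([283.7, 230.6], dtype=float32)) OBS [279.3 226.4] [275 220   9  14 103]
```

```bash
python3 -c "
from station import bot
print(bot.hand_in())"
```

```text
the job is handed in; nothing more can be done
None
```

The dropper bottle is in front of the reader, the carousel is locked there as far as my checks show, and the job is handed in. No verdict came back.

- **Moves:** I pinched the knob and lifted it about 11 mm. I swung the carousel about 39° clockwise and lowered the pin gently onto the track. With the fingers loose I then pushed the knob about 0.4 mm at a time until the pin dropped into the next hole. That hole is about 43° from the start hole. I then opened the fingers and backed off about 11 cm above the knob.
- **Pin home:** The push force fell from about 5 N to about 1 N as the pin dropped. The knob's position in the wrist and side pictures matches "fully down" and not "riding on the track". The side picture is only good to about 2 mm, and no reading of the plunger itself is available.
- **Bottles and force:** The side and wrist pictures show all three bottles standing, with the dropper in front of the reader. The robot was touching nothing. The slide box and tip rack near the carousel look unmoved; I did not check the other bench items at the end.
- **Not clean:**
  - Early in the pushing the fingers read about 10 N sideways and 6.5 N downward on the knob. I raised the tool slightly to relieve it; by my estimate the ring load stayed below the 22 N limit.
  - The networks mislabelled some bottles and missed the dropper and knob in the last top view, so I relied on the pictures. The dropper's distance from the reading place was judged by eye, not measured.

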